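# Make up two dental case pans

## Task

Make up the two case pans from the stock on the bench: the blue pan gets the white cast, the amber jar and the red bur stand; the yellow pan gets the pink cast and the green jar. Stand each cast in its pan's large bay and each jar or stand in a small bay of its own (either small bay will do), everything upright and flat on the pan's floor, set down gently and never dropped. Leave the spare black bur stand where it is on the bench.

Things in the scene. Friction and masses are not known exactly. Their poses are not given: they have to be found in the camera images.
- blue_pan: open blue plastic pan, fixed to the bench, 124 (x) by 168 mm (y); walls and dividers 16 mm high, 4 mm thick; floor 4 mm above the bench. Origin: centre of underside, z up, yaw up to 0.35 rad. Large bay on the +y side: inside 116 (x) by 84 mm (y), centre (0, +38) mm. Two small bays on the -y side: inside 56 (x) by 72 mm (y), centres (+30, -44) and (-30, -44) mm. All empty at the start
- yellow_pan: open yellow plastic pan, fixed to the bench, 124 (x) by 168 mm (y); walls and dividers 16 mm high, 4 mm thick; floor 4 mm above the bench. Origin: centre of underside, z up, yaw up to 0.35 rad. Large bay on the +y side: inside 116 (x) by 84 mm (y), centre (0, +38) mm. Two small bays on the -y side: inside 56 (x) by 72 mm (y), centres (+30, -44) and (-30, -44) mm. All empty at the start
- white_cast: white plaster dental cast (model of a jaw): D-shaped base 58 (x) by 50 (y) by 32 mm high, a horseshoe of teeth on top up to 42 mm. Flat parallel sides at y = -25 and +25 mm, from x = -29 to +4 mm, rounded front towards +x; grip across the flat sides at about x = -6 mm. Origin: centre of underside, z up, yaw up to 0.6 rad; about 130 g
- pink_cast: pink stone dental cast (model of a jaw): D-shaped base 58 (x) by 50 (y) by 32 mm high, a horseshoe of teeth on top up to 42 mm. Flat parallel sides at y = -25 and +25 mm, from x = -29 to +4 mm, rounded front towards +x; grip across the flat sides at about x = -6 mm. Origin: centre of underside, z up, yaw up to 0.6 rad; about 130 g
- amber_jar: small closed amber-brown jar with a white cap, standing upright: round body 34 mm across, straight sides up to 41 mm, 46 mm to the shoulder, cap 22 mm across, 56 mm high in all. Origin: centre of its underside, z up; about 70 g
- green_jar: small closed green jar with a black cap, standing upright: round body 34 mm across, straight sides up to 41 mm, 46 mm to the shoulder, cap 22 mm across, 56 mm high in all. Origin: centre of its underside, z up; about 70 g
- red_stand: red bur stand: a block 34 mm (x) by 24 mm (y) by 34 mm high with six short metal burs standing in its top, 46 mm in all. Origin: centre of its underside, z up, yawed up to 0.6 rad; about 60 g. Grip it across the 24 mm.
- black_stand: black bur stand: a block 34 mm (x) by 24 mm (y) by 34 mm high with six short metal burs standing in its top, 46 mm in all. Origin: centre of its underside, z up, yawed up to 0.6 rad; about 60 g. It is spare and stays where it is.
Not all that is in view belongs to the job. Leave any purple look-alike of the pink_cast alone.

How it is judged:
At the end, for the whole second after the job is handed in: Each cast in its own pan's large bay; amber jar and red stand in separate small bays of the blue pan; green jar in a small bay of the yellow pan; all flat on the pan floor (within 4 mm), upright within 0.08 rad, at rest; black stand upright, moved less than 20 mm (x of white_cast in the frame of blue_pan between -0.04 and 0.04 m and y of white_cast in the frame of blue_pan between 0.015 and 0.061 m and z of white_cast in the frame of blue_pan between 0.001 and 0.008 m and angle between each of white_cast, pink_cast, amber_jar, red_stand, green_jar, black_stand's own z axis and vertical below 0.08 rad and linear speed of each of white_cast, pink_cast, amber_jar, red_stand, green_jar below 0.02 m/s and angular speed of each of white_cast, pink_cast, amber_jar, red_stand, green_jar below 0.2 rad/s and x of pink_cast in the frame of yellow_pan between -0.04 and 0.04 m and y of pink_cast in the frame of yellow_pan between 0.015 and 0.061 m and z of pink_cast in the frame of yellow_pan between 0.001 and 0.008 m and z of amber_jar in the frame of blue_pan between 0.001 and 0.008 m and z of red_stand in the frame of blue_pan between 0.001 and 0.008 m and z of green_jar in the frame of yellow_pan between 0.001 and 0.008 m and ((x of amber_jar in the frame of blue_pan between 0.012 and 0.048 m and y of amber_jar in the frame of blue_pan between -0.071 and -0.017 m and x of red_stand in the frame of blue_pan between -0.048 and -0.012 m and y of red_stand in the frame of blue_pan between -0.071 and -0.017 m) or (x of amber_jar in the frame of blue_pan between -0.048 and -0.012 m and y of amber_jar in the frame of blue_pan between -0.071 and -0.017 m and x of red_stand in the frame of blue_pan between 0.012 and 0.048 m and y of red_stand in the frame of blue_pan between -0.071 and -0.017 m)) and ((x of green_jar in the frame of yellow_pan between 0.012 and 0.048 m and y of green_jar in the frame of yellow_pan between -0.071 and -0.017 m) or (x of green_jar in the frame of yellow_pan between -0.048 and -0.012 m and y of green_jar in the frame of yellow_pan between -0.071 and -0.017 m)) and distance of black_stand from where it was at the start of the episode below 0.02 m); the robot touches nothing.
It fails at once if a cast, jar or stand was dropped (over 0.5 m/s while not held: a fall of more than about 13 mm) ((linear speed of white_cast above 0.5 m/s and contact force between the fingers and white_cast below 0.05 N) or (linear speed of pink_cast above 0.5 m/s and contact force between the fingers and pink_cast below 0.05 N) or (linear speed of amber_jar above 0.5 m/s and contact force between the fingers and amber_jar below 0.05 N) or (linear speed of green_jar above 0.5 m/s and contact force between the fingers and green_jar below 0.05 N) or (linear speed of red_stand above 0.5 m/s and contact force between the fingers and red_stand below 0.05 N)).
It fails at once if the spare black bur stand was shifted by more than 20 mm (distance of black_stand from where it was at the start of the episode above 0.02 m).
It also fails if it takes over 115 s, if anything falls off the work surface, if the arm or the gripper's body presses on something with over 40 N, if the wrist force passes 120 N, or if a joint passes its speed limit or range.

## Robot

A 7-joint arm with a two-finger parallel gripper is mounted at the origin on the work surface. World frame = base frame: x ahead of the robot, y to its left, z up, the work surface at z = 0. Lengths are in m, angles in rad, forces in N, time in s.
With the tool pointing down it reaches from about 0.375 to 0.925 m from the base axis. Payload 3.1 kg.
Tool frame: the origin (TCP) lies between the finger pads; the fingertips stand 14 mm ahead of it and the grasp point (between the pads) lies 5 mm behind it (r.tip_reach is the distance from the TCP to the fingertips, in m); z points along the fingers, y is the line along which they close (so a half turn about z gives the same grasp; the last joint's range is limited). The gripper opens to 85 mm and grips with 20 to 120 N. Pads are 22 mm wide; open, the fingers measure 114 mm over their backs; the gripper's body (76 mm by 85 mm) begins 54 mm behind the grasp point. The pads swing forward as they close: fully open they stand 13 mm farther back than shut.
Start: joints at [-1.313, 0.383, 0.044, 1.598, -0.018, 1.161, -0.05], TCP at [0.226, 0.609, 0.245] pointing down, gripper open.
Joint ranges: [-2.61, 2.61], [-0.41, 2.15], [-1.48, 1.57], [0, 2.5], [-1.57, 4.71], [0.05, 1.97], [-2.85, 2.85]. Speed limits (rad/s): [2.79, 2.79, 3.14, 3.14, 3.14, 3.14, 3.14].

## Interface

Orientations are given as a unit quaternion [w, x, y, z].
In Python, from cell import r gives the robot as it stands.
- The arm moves only by the tool arm_command, never from a script. Its argument "series" is a list of rows, each a list of 5 numbers: the closure, from 0 (fully open) to 1 (shut), then the shift along the tool's x, y, z in mm, then the turn about the tool's z in degrees. In form: [[jaw, x, y, z, turn], ...]. A call has exactly 8 rows; each row shifts and turns the commanded pose from where the row before left it, along the tool's axes as they then stand; what a row does not reach is not made up. A row lasts 1/8 s, in which the tool goes at most 62.5 mm and 10.7 degrees, less where a joint would pass 70% of its speed; a pose out of reach is approached as far as the arm can. A call is refused whole if a number of a shift passes 62.5 or a number of a turn 10.7, either way. A call with a gripper value outside its range is refused whole. The fingers move at their own pace and stop on an object; "squeeze" is the grip in N (left out, the last holds). Time passes only in rows, so rows that do not move let the fingers close, or fill a call up. It gives the time, the measured TCP pose, the force, the opening and the grip force at its end, in the units of the state.
- r.state(): the state, without advancing time (a new reading comes with each control period).
- r.grab_frame(name): name is "scene" or "top" or "wrist"; returns the picture (400x640x3 uint8, red, green, blue); there is no depth.
- r.get_calibration(name): a dict with "camera_matrix" (3x3 intrinsics, pixels), "cam_to_world" (4x4, takes a point from camera to world coordinates). Camera axes: x right, y up, looking along -z (the intrinsics and any distortion apply to the point x, -y, -z); pixel columns grow to the right and rows downward; lengths in m; the calibration is good to about 2 mm. A picture is of the moment at which its call begins: read the wrist's pose just before it. get_calibration takes no time and is no camera call; for the wrist camera it gives the pose at the moment of the call.
- r.hand_in(): hands the job in; it is judged then, once.
Trained networks look in the newest picture that a camera, given by its name, has taken for a name from the list of things; names that differ only in an ending like _2 or _b are one class to them, and where a whole thing is asked for, a point or a joint stands for the part that bears it (a point fixed in the world has none). Each returns a list of dicts, best first, with "confidence" (0 to 1); they miss things now and then, are a little off and sometimes report something else, mostly with a low value. They report only what shows in the picture. A call takes as long as a camera call. They do not tell look-alikes from the thing itself.
- r.look_for(camera, query): "bbox" ([centre column, centre row, width, height] in pixels, round what is visible of it).
- r.trace(camera, query): "pixels" (400x640 bool, what is visible of it) and "bbox" ([centre column, centre row, width, height] in pixels, round what is visible of it).
The state is a dict: "time_s": time; "qpos": joint angles; "qvel": joint speeds; "tau": joint torques, N m; "eef_pos": TCP position; "eef_rot": TCP orientation; "force": force on the tool from outside, world axes, zero at the start; "ft_torque": the same for the moment, N m; "grip_width": finger opening in m; "grip_force": force on a finger pad.
Only numpy, scipy, OpenCV 4.12 (cv2) and the standard library are available. Lean on these libraries where they do the work, as an engineer would, in place of code of your own. Each camera call takes 0.05 s, during which the arm holds its last target. There are 200 camera calls.

## Working session

There is one attempt and no reset: what is moved stays moved. The work goes in short steps, Python scripts to look and compute and a tool call to move; the robot and the scene stay as the last step left them, time stands still between calls to the robot, and variables do not carry over. Pictures are saved under pics/ and viewed, at most 14 in all, crops included, and the job is handed in when it is done.

Besides the shell and the picture viewer there is one more tool, called after "Call:" as name([rows], argument=value, ...), one row to a line, values as JSON. arm_command: Moves the arm, as the interface text tells. Its arguments: {"type":"object","properties":{"series":{"type":"array","items":{"type":"array","items":{"type":"number"}}},"squeeze":{"type":"number"}},"required":["series"]}

```bash
ls; mkdir -p pics; python3 - <<'E'
from cell import r
import cv2,numpy as np
s=r.state();print({k:np.round(v,3) for k,v in s.items()})
for c in("top","scene"):
    k=r.get_calibration(c);print(c,np.round(k["camera_matrix"],1).tolist(),np.round(k["cam_to_world"],3).tolist(),[x for x in k])
    cv2.imwrite(f"pics/{c}0.png",r.grab_frame(c)[:,:,::-1])
E
```

```text
pics
{'time_s': np.float64(0.0), 'qpos': array([-1.313,  0.384,  0.044,  1.6  , -0.018,  1.161, -0.05 ]), 'qvel': array([ 0.   , -0.001,  0.001, -0.001,  0.   ,  0.001, -0.   ]), 'tau': array([ 0.0000e+00, -4.3346e+01,  1.0250e+00, -2.4952e+01,  1.1000e-02,
        1.1000e-02,  0.0000e+00]), 'eef_pos': array([0.226, 0.608, 0.244]), 'eef_rot': array([-0.   ,  0.177,  0.984, -0.001]), 'force': array([ 0.308, -0.102, -0.335]), 'ft_torque': array([ 0.046, -0.055, -0.004]), 'grip_force': np.float64(0.0), 'grip_width': np.float64(0.086)}
top [[379.9, 0.0, 316.4], [0.0, 379.9, 195.1], [0.0, 0.0, 1.0]] [[-0.02, 0.996, -0.086, 0.368], [-1.0, -0.021, -0.007, 0.034], [-0.009, 0.086, 0.996, 1.079], [0.0, 0.0, 0.0, 1.0]] ['camera_matrix', 'cam_to_world']
scene [[415.4, 0.0, 324.8], [0.0, 415.4, 194.4], [0.0, 0.0, 1.0]] [[-0.391, -0.502, 0.772, 1.233], [0.92, -0.231, 0.316, 0.347], [0.02, 0.834, 0.552, 0.593], [0.0, 0.0, 0.0, 1.0]] ['camera_matrix', 'cam_to_world']
```

View pics/top0.png

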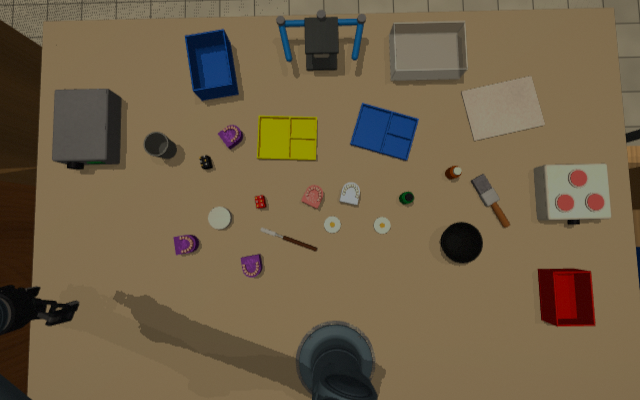

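View pics/scene0.png

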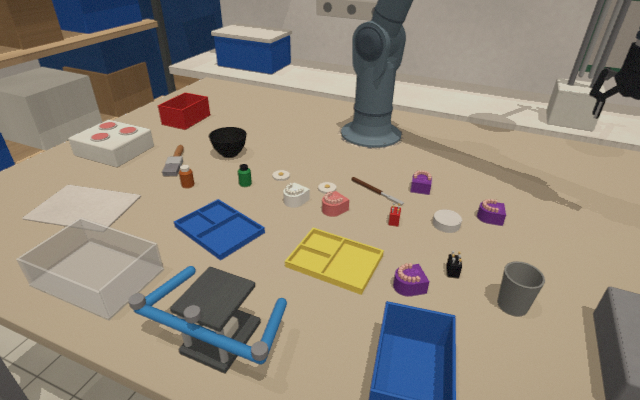

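The top view (image up = +x, right = −y) shows these candidates:
- **White cast:** (350,193). The eggs at (333,225) and (382,225) and the disc at (220,218) are not casts.
- **Pink cast:** (313,196). There are purple look-alikes at (231,135), (186,244) and (251,265).
- **Jars:** amber at (454,172), green at (407,198).
- **Stands:** red at (260,202), black spare at (206,162).
- **Pans:** blue at (385,132), not the deep blue bin at (212,65). Yellow at (288,138).

Next I fit poses to the traced silhouettes.

```bash
cat > h.py <<'E'
from cell import r
import cv2,numpy as np
from scipy.optimize import minimize
from scipy.spatial.transform import Rotation as R
def box(a,b,z0,z1): return [(x,y,z) for x in(-a,a) for y in(-b,b) for z in(z0,z1)]
t=np.linspace(-np.pi/2,np.pi/2,17); c=np.linspace(0,2*np.pi,32,endpoint=False)
D=[(-29,-25),(-29,25)]+[(4+25*np.cos(a),25*np.sin(a)) for a in t]
cyl=lambda rad,z0,z1:[(rad*np.cos(a),rad*np.sin(a),z) for a in c for z in(z0,z1)]
# lists of convex parts, mm
cast=[[(x,y,z) for x,y in D for z in(0,32)],[(x*.85,y*.85,z) for x,y in D if x>-20 for z in(32,41)]]
M={'pan':[box(62,84,0,16)],'cast':cast,'jar':[cyl(17,0,43)+cyl(12,46,46.1),cyl(11,46,56)],'stand':[box(17,12,0,34),box(12,7,34,45)]}
kind=lambda n:n.split('_')[1]
def project(cal,P):
    T=np.linalg.inv(cal['cam_to_world']);q=P@T[:3,:3].T+T[:3,3];q=q*[1,-1,-1]
    u=q@np.array(cal['camera_matrix']).T;return u[:,:2]/u[:,2:]
def sil(cal,name,p,f=4,roi=None):
    x0,y0,x1,y1=roi;im=np.zeros(((y1-y0)*f,(x1-x0)*f),np.uint8);cs,sn=np.cos(p[2]),np.sin(p[2])
    for part in M[kind(name)]:
        P=np.array(part)/1000;P=np.c_[P[:,0]*cs-P[:,1]*sn+p[0],P[:,0]*sn+P[:,1]*cs+p[1],P[:,2]]
        u=(project(cal,P)+.5-[x0,y0])*f
        cv2.fillConvexPoly(im,cv2.convexHull(np.round(u*16).astype(np.int32)),255,cv2.LINE_AA,4)
    return cv2.resize(im,(x1-x0,y1-y0),interpolation=cv2.INTER_AREA)/255.
def ray(cal,uv,z):
    K=np.array(cal['camera_matrix']);d=np.linalg.inv(K)@[uv[0],uv[1],1]*[1,-1,-1];T=cal['cam_to_world'];d=T[:3,:3]@d
    return T[:3,3]+d*(z-T[2,3])/d[2]
def masks(cam,name,near=None):
    return [(o['confidence'],o['bbox'],o['pixels']) for o in r.trace(cam,name)]
def fit(name,views,p0,yaws):
    V=[]
    for cal,m in views:
        ys,xs=np.nonzero(m);roi=(max(xs.min()-15,0),max(ys.min()-15,0),min(xs.max()+15,640),min(ys.max()+15,400))
        V.append((cal,m[roi[1]:roi[3],roi[0]:roi[2]].astype(float),roi))
    def cost(p):
        return sum(np.abs(sil(cal,name,p,roi=roi)-m).sum()/m.sum() for cal,m,roi in V)
    best=None
    for y in yaws:
        s=np.array([[0,0,0],[.008,0,0],[0,.008,0],[0,0,.25]])+[p0[0],p0[1],y]
        o=minimize(cost,s[0],method='Nelder-Mead',options=dict(initial_simplex=s,xatol=1e-4,fatol=1e-4))
        if best is None or o.fun<best.fun:best=o
    return best.x,best.fun
def pose():
    s=r.state();q=s['eef_rot'];m=R.from_quat([q[1],q[2],q[3],q[0]]).as_matrix();return np.array(s['eef_pos']),m,s
def go(x,y,z,ydir=None):
    """print total shift in present tool axes (mm) and turn (deg, modulo 180) that puts tool y along ydir (world angle)"""
    p,m,s=pose();d=m.T@(np.array([x,y,z])-p)*1000
    a=np.arctan2(m[1,1],m[0,1]);turn=None
    if ydir is not None:
        turn=np.degrees(-(ydir-a));turn=(turn+90)%180-90
    print('shift',np.round(d,1),'turn',turn if turn is None else round(turn,1),'t',round(s['time_s'],2),'q7',round(s['qpos'][6],2),'tcp',np.round(p,4),'tooly',round(np.degrees(a),1))
E
cat > m0.py <<'E'
from h import *
import json
rough=dict(blue_pan=(385,132),yellow_pan=(288,138),white_cast=(350,193),pink_cast=(313,196),amber_jar=(454,172),green_jar=(407,198),red_stand=(260,202),black_stand=(206,162))
out={};cals={c:r.get_calibration(c) for c in('top','scene')}
for c in cals:r.grab_frame(c)
for n,uv in rough.items():
    z={'pan':0.01,'cast':.02,'jar':.03,'stand':.02}[kind(n)];P=ray(cals['top'],uv,z);views=[];errs=[]
    for c in cals:
        u=project(cals[c],P[None])[0];b=[(np.hypot(*(np.array(o[1][:2])-u)),o) for o in masks(c,n)]
        b=[x for x in b if x[0]<15]
        if b: o=min(b,key=lambda x:x[0])[1];views.append((cals[c],o[2]));errs.append((c,round(float(o[0]),2)))
    if not views:print(n,'none',P);continue
    yaws=[0] if kind(n)!='cast' else [-.4,.4,]
    if kind(n) in('pan','stand'):yaws=[-.4,0,.4]
    if kind(n)=='cast':yaws=[-.5,0,.5]
    fs=[fit(n,[v],P,yaws) for v in views]+[fit(n,views,P,yaws)]
    out[n]=fs[-1][0].tolist()
    print(n,errs,[(np.round(f[0],4).tolist(),round(f[1],3)) for f in fs])
json.dump(out,open('p0.json','w'))
w=r.get_calibration('wrist');p,m,s=pose();print('cam in tool mm',np.round(m.T@(w['cam_to_world'][:3,3]-p)*1000,1),np.round(m.T@w['cam_to_world'][:3,:3],2).tolist(),w['camera_matrix'][0][0],r.tip_reach)
im=cv2.resize(r.grab_frame('top')[100:230,180:500],None,fx=2.5,fy=2.5,interpolation=cv2.INTER_CUBIC);cv2.imwrite('pics/crop1.png',im[:,:,::-1])
E
python3 m0.py
```

```text
blue_pan [('top', 0.56), ('scene', 0.73)] [([0.6395, -0.1549, -0.3119], np.float64(0.027)), ([0.6377, -0.1542, -0.3166], np.float64(0.03)), ([0.6385, -0.1545, -0.3137], np.float64(0.067))]
yellow_pan [('top', 0.96), ('scene', 0.87)] [([0.6269, 0.1235, -0.0441], np.float64(0.028)), ([0.6265, 0.1234, -0.0519], np.float64(0.037)), ([0.6267, 0.1235, -0.0464], np.float64(0.066))]
white_cast [('top', 0.73), ('scene', 0.93)] [([0.4627, -0.0518, -0.2399], np.float64(0.084)), ([0.4626, -0.052, -0.0888], np.float64(0.104)), ([0.4631, -0.0519, -0.1757], np.float64(0.207))]
pink_cast [('top', 0.82), ('scene', 0.73)] [([0.4592, 0.0508, -0.4723], np.float64(0.073)), ([0.4574, 0.0522, -0.4991], np.float64(0.066)), ([0.4583, 0.0515, -0.4699], np.float64(0.159))]
amber_jar [('scene', 0.56)] [([0.5171, -0.3373, 0.1276], np.float64(0.099)), ([0.5171, -0.3373, 0.1276], np.float64(0.099))]
green_jar [('top', 0.46), ('scene', 0.84)] [([0.4455, -0.2079, 0.1387], np.float64(0.08)), ([0.4437, -0.2096, 0.3021], np.float64(0.223)), ([0.4456, -0.208, 0.1282], np.float64(0.309))]
red_stand [('scene', 0.63)] [([0.4433, 0.2005, 0.1684], np.float64(0.202)), ([0.4433, 0.2005, 0.1684], np.float64(0.202))]
black_stand [('top', 0.68), ('scene', 0.78)] [([0.5589, 0.3543, 0.292], np.float64(0.184)), ([0.5586, 0.3545, 0.1468], np.float64(0.181)), ([0.5589, 0.3542, 0.158], np.float64(0.378))]
cam in tool mm [  79.3    1.  -129.6] [[0.0, 0.95, 0.31], [1.0, -0.0, 0.0], [0.0, 0.31, -0.95]] 338.5179676574961 0.014
```

View pics/crop1.png

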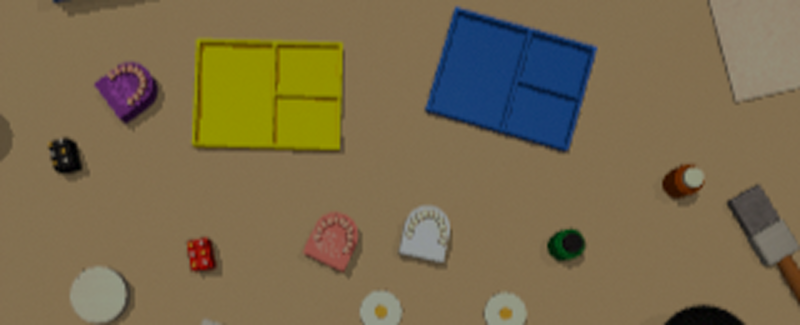

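The crop confirms the choice: white cast at about (427,235), pink cast at about (333,240) in the crop, and the only look-alike in it is the purple cast at (130,90), well away. Now I'll move to a hover and measure with the wrist camera.

```bash
python3 -c "
from h import *
go(.45,0.0,.25,np.pi/2)"
```

```text
shift [-421.8 -493.3   -4.7] turn -20.4 t 1.05 q7 -0.05 tcp [0.2264 0.6093 0.2453] tooly 69.6
```

Call:
arm_command([
  [0,-30,-35,0,0],
  [0,-36,-42,0,0],
  [0,-36,-42,0,0],
  [0,-36,-42,0,0],
  [0,-36,-42,0,0],
  [0,-36,-42,0,0],
  [0,-36,-42,0,0],
  [0,-36,-42,0,0],
])

```text
time_s: 2.05
eef_pos: [0.3768, 0.201, 0.2457]
eef_rot: [0.0, 0.177, 0.984, 0.001]
force: [1.1, 0.5, 0.2]
grip_width: 0.0852
grip_force: 0.0
```

Call:
arm_command([
  [0,-36,-42,0,0],
  [0,-36,-42,0,0],
  [0,-36,-42,0,0],
  [0,-32,-38,0,0],
  [0,0,0,0,-10.2],
  [0,0,0,0,-10.2],
  [0,0,0,0,0],
  [0,0,0,0,0],
])

```text
time_s: 3.05
eef_pos: [0.4503, 0.0004, 0.2454]
eef_rot: [0.0, 0.001, 1.0, 0.0]
force: [-0.1, -0.4, 0.1]
grip_width: 0.0852
grip_force: 0.0
```

```bash
cat > mw.py <<'E'
# usage: mw.py pic names... : refit from one wrist frame, joint with nothing else
from h import *
import json,sys
p0=json.load(open('p0.json'));cal=r.get_calibration('wrist');im=r.grab_frame('wrist')
cv2.imwrite(f'pics/{sys.argv[1]}.png',im[:,:,::-1])
for n in sys.argv[2:]:
    p=np.array(p0[n]);u=project(cal,np.array([[p[0],p[1],.02]]))[0]
    b=[(np.hypot(*(np.array(o[1][:2])-u)),o) for o in masks('wrist',n)];b=[x for x in b if x[0]<40]
    if not b:print(n,'none',np.round(u));continue
    o=min(b,key=lambda x:x[0])[1]
    f=fit(n,[(cal,o[2])],p,[0] if kind(n)=='jar' else [p[2]-.3,p[2],p[2]+.3])
    print(n,round(float(o[0]),2),np.round(u),'old',np.round(p,4),'new',np.round(f[0],4),round(f[1],3))
    p0[n]=f[0].tolist()
json.dump(p0,open('p1.json','w'))
go(.45,0,.25,np.pi/2)
E
python3 mw.py w1 white_cast pink_cast red_stand green_jar yellow_pan amber_jar
```

```text
white_cast 0.69 [271. 179.] old [ 0.4631 -0.0519 -0.1757] new [ 0.4632 -0.052  -0.2453] 0.03
pink_cast 0.95 [367. 175.] old [ 0.4583  0.0515 -0.4699] new [ 0.4579  0.0509 -0.4587] 0.033
red_stand 0.87 [508. 161.] old [0.4433 0.2005 0.1684] new [0.4429 0.2006 0.1571] 0.07
green_jar 0.75 [124. 163.] old [ 0.4456 -0.208   0.1282] new [ 0.4462 -0.2082  0.1339] 0.077
yellow_pan 0.76 [419. 308.] old [ 0.6267  0.1235 -0.0464] new [ 0.6264  0.1236 -0.0466] 0.529
amber_jar 0.83 [ 21. 225.] old [ 0.5171 -0.3373  0.1276] new [ 0.5151 -0.3434  0.2473] 0.035
shift [ 0.3 -0.3 -4.7] turn 0.0 t 3.4 q7 1.47 tcp [4.503e-01 3.000e-04 2.453e-01] tooly 90.0
```

View pics/w1.png

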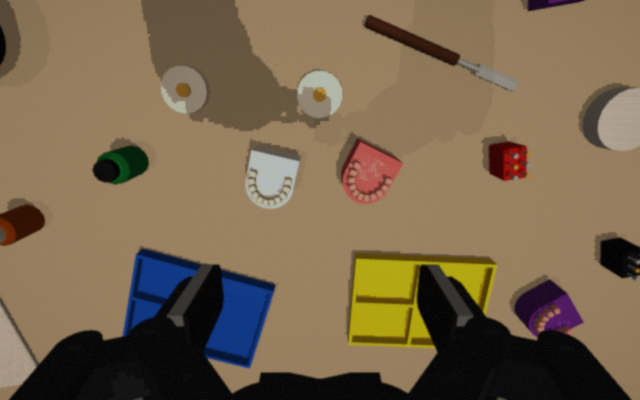

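Wrist and top fits agree to about 1 mm. In the wrist picture: white cast (271,179), pink (367,175), red stand (508,161), green jar (124,163). I'll start with the white cast.

```bash
cat > tgt.py <<'E'
# tgt.py pick name | place name pan bay dyaw : TCP targets
from h import *
import json,sys
P=json.load(open('p1.json'))
def at(p,x,y):c,s=np.cos(p[2]),np.sin(p[2]);return p[0]+c*x-s*y,p[1]+s*x+c*y
if sys.argv[1]=='pick':
    p=P[sys.argv[2]];off=-.006 if kind(sys.argv[2])=='cast' else 0
    x,y=at(p,off,0);yd=p[2]+np.pi/2 if kind(sys.argv[2])!='jar' else None
    if len(sys.argv)>4:yd=np.radians(float(sys.argv[4]))
    go(x,y,float(sys.argv[3]),yd)
else: # place pan bx by z ydir_deg_in_pan
    p=P[sys.argv[2]];a=[float(v) for v in sys.argv[3:]]
    x,y=at(p,a[0]/1000,a[1]/1000);go(x,y,a[2],p[2]+np.radians(a[3]))
E
python3 tgt.py pick white_cast .02
```

```text
shift [ -7.1 -50.8 225.3] turn 14.1 t 3.4 q7 1.47 tcp [4.503e-01 3.000e-04 2.453e-01] tooly 90.0
```

Call:
arm_command([
  [0,-7,-51,0,0],
  [0,0,0,40,7],
  [0,0,0,50,7.1],
  [0,0,0,50,0],
  [0,0,0,45,0],
  [0,0,0,25,0],
  [0,0,0,15,0],
  [0,0,0,0,0],
], squeeze=40)

```text
time_s: 4.4
eef_pos: [0.4569, -0.0508, 0.0197]
eef_rot: [-0.001, 0.123, 0.992, -0.0]
force: [-0.7, 0.8, 0.3]
grip_width: 0.0854
grip_force: 0.0
```

```bash
python3 tgt.py pick white_cast .02
```

```text
shift [-0.4  0.4 -0.3] turn -0.0 t 4.4 q7 1.71 tcp [ 0.4569 -0.0508  0.0197] tooly 75.9
```

Call:
arm_command([
  [0.3,0,0,0,0],
  [0.5,0,0,0,0],
  [0.7,0,0,0,0],
  [0.9,0,0,0,0],
  [0.9,0,0,0,0],
  [0.9,0,0,0,0],
  [0.9,0,0,0,0],
  [0.9,0,0,0,0],
])

```text
time_s: 5.4
eef_pos: [0.4587, -0.0508, 0.0216]
eef_rot: [0.001, 0.123, 0.992, 0.0]
force: [-0.9, 0.6, 6.7]
grip_width: 0.0493
grip_force: 42.8
```

Call:
arm_command([
  [0.9,0,0,-10,0],
  [0.9,0,0,-20,0],
  [0.9,0,0,-30,0],
  [0.9,0,0,-20,0],
  [0.9,0,0,0,-10],
  [0.9,0,0,0,-10],
  [0.9,0,0,0,0],
  [0.9,0,0,0,0],
])

```text
time_s: 6.4
eef_pos: [0.457, -0.0509, 0.1003]
eef_rot: [-0.0, -0.05, 0.999, 0.0]
force: [-0.2, 0.1, -0.6]
grip_width: 0.0493
grip_force: 41.9
```

```bash
python3 tgt.py place blue_pan 0 32 .025 180; python3 -c "
from h import *;print(np.round(r.state()['force'],2),r.state()['grip_width'])"
```

```text
shift [-183.1  -92.1   75.2] turn -66.3 t 6.4 q7 1.89 tcp [ 0.457  -0.0509  0.1003] tooly 95.8
[-0.24  0.07 -0.62] 0.049256297083978266
```

```bash
python3 tgt.py place blue_pan 0 44 .025 0; python3 -c "
from h import *;print(np.round(r.state()['qpos'],2))"
```

```text
shift [-188.   -81.1   75.2] turn -66.3 t 6.4 q7 1.89 tcp [ 0.457  -0.0509  0.1003] tooly 95.8
[-0.53  0.26  0.6   2.18 -0.21  0.76  1.89]
```

Call:
arm_command([
  [0.9,-40,-17,0,0],
  [0.9,-50,-22,0,0],
  [0.9,-50,-22,0,0],
  [0.9,-48,-20,0,0],
  [0.9,0,0,0,10.3],
  [0.9,0,0,0,10.3],
  [0.9,0,0,0,10.3],
  [0.9,0,0,0,10.3],
])

```text
time_s: 7.4
eef_pos: [0.6523, -0.1116, 0.0996]
eef_rot: [-0.001, 0.307, 0.952, -0.0]
force: [0.1, -0.5, -0.6]
grip_width: 0.0494
grip_force: 42.2
```

Call:
arm_command([
  [0.9,0,0,0,10.3],
  [0.9,0,0,0,10.3],
  [0.9,0,0,0,10.3],
  [0.9,0,0,0,10.3],
  [0.9,0,0,0,10.3],
  [0.9,0,0,0,10.3],
  [0.9,0,0,0,10.3],
  [0.9,0,0,0,0],
])

```text
time_s: 8.4
eef_pos: [0.6524, -0.1113, 0.0995]
eef_rot: [-0.0, 0.805, 0.593, -0.001]
force: [0.6, 0.5, -2.9]
grip_width: 0.0492
grip_force: 42.2
```

```bash
python3 tgt.py place blue_pan 0 44 .025 0; python3 -c "
from h import *;print(np.round(r.state()['qpos'],2))"
```

```text
shift [-1.3  0.2 74.5] turn 0.7 t 8.4 q7 0.35 tcp [ 0.6524 -0.1113  0.0995] tooly -17.3
[-0.58  0.8   0.98  1.7  -0.75  1.06  0.35]
```

Call:
arm_command([
  [0.9,-1,0,25,0.7],
  [0.9,0,0,25,0],
  [0.9,0,0,15,0],
  [0.9,0,0,4,0],
  [0.9,0,0,2,0],
  [0.9,0,0,2,0],
  [0.9,0,0,0,0],
  [0.9,0,0,0,0],
])

```text
time_s: 9.4
eef_pos: [0.6527, -0.113, 0.0278]
eef_rot: [0.0, 0.809, 0.587, 0.0]
force: [-0.2, 0.4, -1.8]
grip_width: 0.0491
grip_force: 42.2
```

Call:
arm_command([
  [0.9,0,0,1,0],
  [0.9,0,0,1,0],
  [0.9,0,0,0.7,0],
  [0.9,0,0,0,0],
  [0.36,0,0,0,0],
  [0.28,0,0,0,0],
  [0.2,0,0,0,0],
  [0.2,0,0,0,0],
])

```text
time_s: 10.4
eef_pos: [0.6523, -0.113, 0.0244]
eef_rot: [0.0, 0.809, 0.587, -0.0]
force: [0.1, 0.8, -0.7]
grip_width: 0.0678
grip_force: 0.0
```

```bash
python3 -c "
from h import *;s=r.state();print(s['grip_width'],s['force'],s['eef_pos'])"
```

```text
0.06777303748851927 [ 0.10285226  0.75827763 -0.74294996] [ 0.65228604 -0.11300496  0.02441096]
```

Call:
arm_command([
  [0.2,0,0,-20,0],
  [0.1,0,0,-40,0],
  [0,0,0,-50,0],
  [0,0,0,0,-10.3],
  [0,0,0,0,-10.3],
  [0,0,0,0,-10.3],
  [0,0,0,0,-10.3],
  [0,0,0,0,-10.3],
])

```text
time_s: 11.4
eef_pos: [0.6526, -0.1137, 0.1362]
eef_rot: [0.001, 0.472, 0.882, 0.0]
force: [-0.6, 0.3, 0.0]
grip_width: 0.0853
grip_force: 0.0
```

```bash
python3 tgt.py pick pink_cast .021
```

```text
shift [250.3 -73.7 114.8] turn -30.0 t 11.4 q7 1.11 tcp [ 0.6526 -0.1137  0.1362] tooly 33.7
```

Call:
arm_command([
  [0,45,-13,0,0],
  [0,52,-15,0,0],
  [0,52,-15,0,0],
  [0,52,-15,0,0],
  [0,49,-15,0,0],
  [0,0,0,0,-10],
  [0,0,0,0,-10],
  [0,0,0,0,-10],
])

```text
time_s: 12.4
eef_pos: [0.4541, 0.0554, 0.1357]
eef_rot: [0.001, 0.227, 0.974, 0.001]
force: [-0.3, -1.0, -0.3]
grip_width: 0.0855
grip_force: 0.0
```

```bash
python3 tgt.py pick pink_cast .021
```

```text
shift [  0.7  -2.6 114.7] turn -0.0 t 12.4 q7 1.14 tcp [0.4541 0.0554 0.1357] tooly 63.7
```

Call:
arm_command([
  [0,0.7,-2.6,30,0],
  [0,0,0,45,0],
  [0,0,0,30,0],
  [0,0,0,9.5,0],
  [0.3,0,0,0,0],
  [0.5,0,0,0,0],
  [0.9,0,0,0,0],
  [0.9,0,0,0,0],
])

```text
time_s: 13.4
eef_pos: [0.4535, 0.0536, 0.0216]
eef_rot: [0.001, 0.23, 0.973, 0.001]
force: [-0.3, -0.7, 7.0]
grip_width: 0.0495
grip_force: 42.8
```

Call:
arm_command([
  [0.9,0,0,0,0],
  [0.9,0,0,0,0],
  [0.9,0,0,-10,0],
  [0.9,0,0,-20,0],
  [0.9,0,0,-30,0],
  [0.9,0,0,-20,0],
  [0.9,0,0,0,10],
  [0.9,0,0,0,10],
])

```text
time_s: 14.4
eef_pos: [0.4517, 0.0539, 0.1008]
eef_rot: [-0.0, 0.398, 0.917, 0.001]
force: [-0.6, -0.3, -2.1]
grip_width: 0.0493
grip_force: 42.0
```

```bash
python3 tgt.py place yellow_pan 0 44 .025 0
```

```text
shift [-37.9 206.6  76.1] turn 45.8 t 14.4 q7 0.91 tcp [0.4517 0.0539 0.1008] tooly 43.1
```

Call:
arm_command([
  [0.9,-8,45,0,0],
  [0.9,-10,54,0,0],
  [0.9,-10,54,0,0],
  [0.9,-10,53.6,0,0],
  [0.9,0,0,0,10],
  [0.9,0,0,0,10],
  [0.9,0,0,0,10],
  [0.9,0,0,0,10],
])

```text
time_s: 15.4
eef_pos: [0.6273, 0.1685, 0.1002]
eef_rot: [-0.0, 0.688, 0.726, -0.0]
force: [0.1, -0.3, -1.6]
grip_width: 0.0492
grip_force: 42.3
```

```bash
python3 tgt.py place yellow_pan 0 44 .025 0
```

```text
shift [-1.   1.2 75.2] turn 5.8 t 15.4 q7 0.26 tcp [0.6273 0.1685 0.1002] tooly 3.1
```

Call:
arm_command([
  [0.9,-1,1.2,15,5.8],
  [0.9,0,0,25,0],
  [0.9,0,0,21,0],
  [0.9,0,0,7,0],
  [0.9,0,0,3,0],
  [0.9,0,0,2,0],
  [0.9,0,0,0,0],
  [0.9,0,0,0,0],
])

```text
time_s: 16.4
eef_pos: [0.6298, 0.167, 0.0277]
eef_rot: [0.0, 0.722, 0.692, 0.0]
force: [0.1, -0.4, -1.3]
grip_width: 0.0496
grip_force: 42.3
```

Call:
arm_command([
  [0.9,0,0,1,0],
  [0.9,0,0,1,0],
  [0.9,0,0,0.5,0],
  [0.9,0,0,0,0],
  [0.36,0,0,0,0],
  [0.28,0,0,0,0],
  [0.2,0,0,0,0],
  [0.2,0,0,0,0],
])

```text
time_s: 17.4
eef_pos: [0.6293, 0.1669, 0.0244]
eef_rot: [0.0, 0.722, 0.692, -0.0]
force: [0.4, 0.6, -0.7]
grip_width: 0.0687
grip_force: 0.0
```

Call:
arm_command([
  [0.2,0,0,-20,0],
  [0.1,0,0,-40,0],
  [0,0,0,-50,0],
  [0,0,0,0,-10],
  [0,0,0,0,-10],
  [0,0,0,0,-10],
  [0,0,0,0,-10],
  [0,0,0,0,-10],
])

```text
time_s: 18.4
eef_pos: [0.6299, 0.1665, 0.1362]
eef_rot: [0.001, 0.359, 0.933, 0.0]
force: [-0.2, -0.5, -0.5]
grip_width: 0.0851
grip_force: 0.0
```

```bash
python3 tgt.py pick red_stand .021; python3 - <<'E'
from h import *
ims=[r.grab_frame(c) for c in('scene','top')]
cv2.imwrite('pics/a.png',np.vstack([cv2.resize(ims[0][150:320,140:480],(680,340)),cv2.resize(ims[1][90:220,220:480],(520,260))if 0 else cv2.copyMakeBorder(cv2.resize(ims[1][95:215,230:470],(480,240)),0,0,0,200,0)])[:,:,::-1])
E
```

```text
shift [ 161.8 -100.2  114.9] turn -51.1 t 18.4 q7 0.91 tcp [0.6299 0.1665 0.1362] tooly 47.9
```

View pics/a.png

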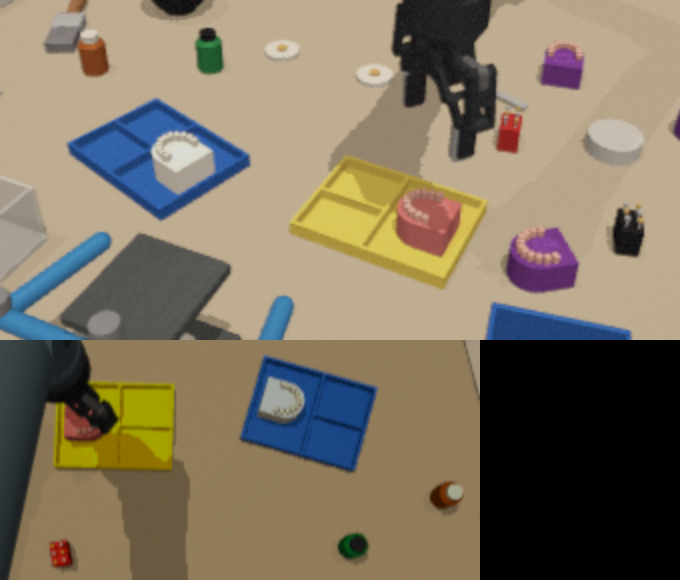

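Both casts stand in their large bays: white at about (182,160) and pink at about (428,218) in the crop. Next is the red stand at (510,132), clear of its neighbours.

Call:
arm_command([
  [0,40,-25,0,0],
  [0,41,-25,0,0],
  [0,41,-25,0,0],
  [0,40,-25,0,0],
  [0,0,0,0,-10.2],
  [0,0,0,0,-10.2],
  [0,0,0,0,-10.2],
  [0,0,0,0,-10.2],
])

```text
time_s: 19.5
eef_pos: [0.4427, 0.202, 0.1353]
eef_rot: [0.0, 0.013, 1.0, 0.0]
force: [0.4, 0.5, 0.2]
grip_width: 0.0855
grip_force: 0.0
```

Call:
arm_command([
  [0,0,0,0,-10.3],
  [0,0,0,20,0],
  [0,0,0,0,0],
  [0,0,0,0,0],
  [0,0,0,0,0],
  [0,0,0,0,0],
  [0,0,0,0,0],
  [0,0,0,0,0],
])

```text
time_s: 20.5
eef_pos: [0.4423, 0.2024, 0.1146]
eef_rot: [0.0, -0.076, 0.997, 0.0]
force: [0.3, -0.5, -0.9]
grip_width: 0.0853
grip_force: 0.0
```

```bash
cp p1.json p0.json; python3 mw.py w2 red_stand black_stand green_jar; python3 tgt.py pick red_stand .026
```

```text
red_stand 0.78 [317. 208.] old [0.4429 0.2006 0.1571] new [0.4436 0.2002 0.146 ] 0.044
black_stand none [479. 365.]
green_jar none [-307.  122.]
shift [  23.  -201.1 -135.4] turn 8.7 t 20.7 q7 1.47 tcp [0.4423 0.2023 0.1146] tooly 98.7
shift [-1.  -2.3 88.6] turn 0.3 t 20.7 q7 1.47 tcp [0.4423 0.2023 0.1146] tooly 98.7
```

Call:
arm_command([
  [0,-1,-2.3,30,0.3],
  [0,0,0,35,0],
  [0,0,0,18,0],
  [0,0,0,5.6,0],
  [0.4,0,0,0,0],
  [0.6,0,0,0,0],
  [0.95,0,0,0,0],
  [0.95,0,0,0,0],
])

```text
time_s: 21.7
eef_pos: [0.4445, 0.2007, 0.0268]
eef_rot: [0.001, -0.073, 0.997, 0.001]
force: [-0.4, -0.3, 3.9]
grip_width: 0.023
grip_force: 40.1
```

Call:
arm_command([
  [0.95,0,0,0,0],
  [0.95,0,0,0,0],
  [0.95,0,0,-10,0],
  [0.95,0,0,-20,0],
  [0.95,0,0,-30,0],
  [0.95,0,0,-30,0],
  [0.95,0,0,0,10],
  [0.95,0,0,0,10],
])

```text
time_s: 22.7
eef_pos: [0.4434, 0.2002, 0.1166]
eef_rot: [-0.0, 0.104, 0.995, 0.001]
force: [-0.8, -0.3, 0.2]
grip_width: 0.0233
grip_force: 39.5
```

```bash
python3 tgt.py place blue_pan 30 -44 .03 90
```

```text
shift [-289.4 -353.8   86.2] turn 6.1 t 22.7 q7 1.16 tcp [0.4434 0.2002 0.1166] tooly 78.1
```

Call:
arm_command([
  [0.95,-30,-37,0,0],
  [0.95,-37,-45,0,0],
  [0.95,-37,-45,0,0],
  [0.95,-37,-45,0,0],
  [0.95,-37,-45,0,0],
  [0.95,-37,-45,0,0],
  [0.95,-37,-45,0,0],
  [0.95,-37,-46,0,0],
])

```text
time_s: 23.7
eef_pos: [0.6563, -0.2046, 0.1158]
eef_rot: [-0.0, 0.101, 0.995, 0.0]
force: [1.0, 0.7, 1.2]
grip_width: 0.0231
grip_force: 39.5
```

Call:
arm_command([
  [0.95,0,0,0,6.1],
  [0.95,0,0,20,0],
  [0.95,0,0,20,0],
  [0.95,0,0,0,0],
  [0.95,0,0,0,0],
  [0.95,0,0,0,0],
  [0.95,0,0,0,0],
  [0.95,0,0,0,0],
])

```text
time_s: 24.7
eef_pos: [0.6562, -0.2038, 0.0765]
eef_rot: [0.0, 0.154, 0.988, -0.0]
force: [0.2, -0.4, 0.2]
grip_width: 0.0228
grip_force: 39.5
```

```bash
python3 tgt.py place blue_pan 30 -44 .03 90
```

```text
shift [ 2.  -2.6 46.5] turn 0.3 t 24.7 q7 1.93 tcp [ 0.6562 -0.2038  0.0765] tooly 72.3
```

Call:
arm_command([
  [0.95,2,-2.6,10,0.3],
  [0.95,0,0,15,0],
  [0.95,0,0,10,0],
  [0.95,0,0,5,0],
  [0.95,0,0,3,0],
  [0.95,0,0,1,0],
  [0.95,0,0,0,0],
  [0.95,0,0,0,0],
])

```text
time_s: 25.7
eef_pos: [0.6535, -0.2056, 0.0324]
eef_rot: [0.0, 0.156, 0.988, -0.0]
force: [0.2, 0.6, -0.0]
grip_width: 0.0232
grip_force: 39.5
```

Call:
arm_command([
  [0.95,0,0,1,0],
  [0.95,0,0,1,0],
  [0.95,0,0,0.5,0],
  [0.95,0,0,0,0],
  [0.68,0,0,0,0],
  [0.64,0,0,0,0],
  [0.6,0,0,0,0],
  [0.6,0,0,0,0],
])

```text
time_s: 26.7
eef_pos: [0.6531, -0.2055, 0.0292]
eef_rot: [-0.0, 0.156, 0.988, -0.0]
force: [-0.4, 0.1, 0.3]
grip_width: 0.0341
grip_force: 0.0
```

Call:
arm_command([
  [0.6,0,0,-15,0],
  [0.6,0,0,-30,0],
  [0.4,0,0,-40,0],
  [0,0,0,-10,0],
  [0,0,0,0,0],
  [0,0,0,0,0],
  [0,0,0,0,0],
  [0,0,0,0,0],
])

```text
time_s: 27.7
eef_pos: [0.6526, -0.2053, 0.1233]
eef_rot: [-0.001, 0.156, 0.988, -0.0]
force: [0.9, 0.8, 0.2]
grip_width: 0.0853
grip_force: 0.0
```

```bash
python3 mw.py w3 red_stand; python3 tgt.py pick amber_jar .034 72
```

```text
red_stand none [1069. -512.]
shift [ 256.5  132.8 -126. ] turn -18.0 t 27.8 q7 1.9 tcp [ 0.6529 -0.2055  0.1238] tooly 72.0
shift [  88.4 -173.7   90. ] turn 0.0 t 27.8 q7 1.9 tcp [ 0.6529 -0.2055  0.1238] tooly 72.0
```

Call:
arm_command([
  [0,20,-40,0,0],
  [0,23,-45,0,0],
  [0,23,-45,0,0],
  [0,22,-44,0,0],
  [0,0,0,0,0],
  [0,0,0,0,0],
  [0,0,0,0,0],
  [0,0,0,0,0],
])

```text
time_s: 28.8
eef_pos: [0.5172, -0.3423, 0.1242]
eef_rot: [-0.0, 0.155, 0.988, 0.0]
force: [0.3, 0.6, -0.2]
grip_width: 0.0852
grip_force: 0.0
```

```bash
cp p1.json p0.json; python3 mw.py w4 amber_jar; python3 tgt.py pick amber_jar .036 72
```

```text
amber_jar 0.86 [316. 202.] old [ 0.5151 -0.3434  0.2473] new [ 0.5141 -0.3412  0.1432] 0.076
shift [ 168.6  305.9 -125.6] turn -17.9 t 28.9 q7 2.19 tcp [ 0.5167 -0.3428  0.1243] tooly 72.1
shift [ 3.   0.8 88.3] turn 0.1 t 28.9 q7 2.19 tcp [ 0.5167 -0.3428  0.1243] tooly 72.1
```

Call:
arm_command([
  [0,2.3,0.8,30,0],
  [0,0,0,35,0],
  [0,0,0,18,0],
  [0,0,0,5.3,0],
  [0.3,0,0,0,0],
  [0.45,0,0,0,0],
  [0.95,0,0,0,0],
  [0.95,0,0,0,0],
])

```text
time_s: 29.9
eef_pos: [0.5147, -0.3431, 0.0375]
eef_rot: [0.001, 0.156, 0.988, -0.0]
force: [0.8, -0.1, 3.5]
grip_width: 0.0323
grip_force: 40.1
```

Call:
arm_command([
  [0.95,0,0,0,0],
  [0.95,0,0,0,0],
  [0.95,0,0,-10,0],
  [0.95,0,0,-20,0],
  [0.95,0,0,-20,0],
  [0.95,0,0,-20,0],
  [0.95,0,0,-10,0],
  [0.95,0,0,0,0],
])

```text
time_s: 30.9
eef_pos: [0.5144, -0.3428, 0.1174]
eef_rot: [0.001, 0.156, 0.988, -0.0]
force: [-0.2, 0.2, -0.7]
grip_width: 0.0323
grip_force: 39.8
```

```bash
python3 tgt.py place blue_pan -30 -44 .04 90
```

```text
shift [-29.7 173.4  77.4] turn -0.0 t 30.9 q7 2.19 tcp [ 0.5144 -0.3428  0.1174] tooly 72.0
```

Call:
arm_command([
  [0.95,-6,35,0,0],
  [0.95,-8,46,0,0],
  [0.95,-8,46,0,0],
  [0.95,-7.7,46.4,0,0],
  [0.95,0,0,15,0],
  [0.95,0,0,20,0],
  [0.95,0,0,10,0],
  [0.95,0,0,0,0],
])

```text
time_s: 31.9
eef_pos: [0.5935, -0.1881, 0.0696]
eef_rot: [-0.002, 0.158, 0.987, -0.0]
force: [0.4, -0.2, -0.5]
grip_width: 0.0325
grip_force: 39.9
```

```bash
python3 tgt.py place blue_pan -30 -44 .043 90
```

```text
shift [-2.6  2.  26.6] turn -0.2 t 31.9 q7 1.94 tcp [ 0.5935 -0.1881  0.0696] tooly 71.8
```

Call:
arm_command([
  [0.95,-2.6,2,6,0],
  [0.95,0,0,9,0],
  [0.95,0,0,5,0],
  [0.95,0,0,3,0],
  [0.95,0,0,1,0],
  [0.95,0,0,0,0],
  [0.95,0,0,0,0],
  [0.95,0,0,0,0],
])

```text
time_s: 32.9
eef_pos: [0.5989, -0.1856, 0.0474]
eef_rot: [0.0, 0.156, 0.988, -0.0]
force: [-0.1, 1.2, -0.9]
grip_width: 0.0324
grip_force: 39.9
```

```bash
python3 tgt.py place blue_pan -30 -44 .041 90
```

```text
shift [ 1.9 -2.2  6.4] turn -0.0 t 32.9 q7 1.96 tcp [ 0.5989 -0.1856  0.0474] tooly 72.0
```

Call:
arm_command([
  [0.95,1.9,-2.2,3,0],
  [0.95,0,0,1,0],
  [0.95,0,0,1,0],
  [0.95,0,0,1,0],
  [0.95,0,0,0.7,0],
  [0.95,0,0,0,0],
  [0.95,0,0,0,0],
  [0.95,0,0,0,0],
])

```text
time_s: 33.9
eef_pos: [0.5962, -0.1871, 0.0416]
eef_rot: [-0.0, 0.156, 0.988, 0.0]
force: [-2.1, 0.3, 6.5]
grip_width: 0.0325
grip_force: 40.5
```

Call:
arm_command([
  [0.6,0,0,0,0],
  [0.57,0,0,0,0],
  [0.54,0,0,0,0],
  [0.54,0,0,0,0],
  [0.54,0,0,-10,0],
  [0.54,0,0,-25,0],
  [0.4,0,0,-40,0],
  [0,0,0,-10,0],
])

```text
time_s: 34.9
eef_pos: [0.5983, -0.1883, 0.1291]
eef_rot: [0.003, 0.157, 0.988, -0.0]
force: [-0.0, 0.2, -0.1]
grip_width: 0.0675
grip_force: 0.0
```

```bash
python3 tgt.py pick green_jar .036 87
```

```text
shift [139.  -65.9  92.2] turn -15.0 t 34.9 q7 1.9 tcp [ 0.5983 -0.1883  0.1291] tooly 72.0
```

Call:
arm_command([
  [0,40,-19,0,0],
  [0,50,-24,0,0],
  [0,49,-23,0,0],
  [0,0,0,0,-7.7],
  [0,0,0,0,-7.6],
  [0,0,0,0,0],
  [0,0,0,0,0],
  [0,0,0,0,0],
])

```text
time_s: 35.9
eef_pos: [0.4436, -0.2069, 0.1254]
eef_rot: [-0.0, 0.024, 1.0, -0.0]
force: [0.4, -0.1, 0.5]
grip_width: 0.0855
grip_force: 0.0
```

```bash
cp p1.json p0.json; python3 mw.py w5 green_jar; python3 tgt.py pick green_jar .036 87.3
```

```text
green_jar 0.59 [317. 207.] old [ 0.4462 -0.2082  0.1339] new [ 0.4452 -0.2073  0.023 ] 0.041
shift [   3.5  206.9 -124.7] turn -2.7 t 36.0 q7 2.19 tcp [ 0.4437 -0.2069  0.1254] tooly 87.3
shift [-1.6 -0.3 89.4] turn -0.0 t 36.0 q7 2.19 tcp [ 0.4437 -0.2069  0.1254] tooly 87.3
```

Call:
arm_command([
  [0,-1.6,-0.3,30,0],
  [0,0,0,35,0],
  [0,0,0,18,0],
  [0,0,0,6.4,0],
  [0.3,0,0,0,0],
  [0.45,0,0,0,0],
  [0.95,0,0,0,0],
  [0.95,0,0,0,0],
])

```text
time_s: 37.0
eef_pos: [0.446, -0.2076, 0.0372]
eef_rot: [0.001, 0.023, 1.0, 0.0]
force: [-1.8, -0.3, 6.1]
grip_width: 0.0323
grip_force: 39.5
```

Call:
arm_command([
  [0.95,0,0,0,0],
  [0.95,0,0,0,0],
  [0.95,0,0,-10,0],
  [0.95,0,0,-20,0],
  [0.95,0,0,-20,0],
  [0.95,0,0,-20,0],
  [0.95,0,0,-10,0],
  [0.95,0,0,0,0],
])

```text
time_s: 38.0
eef_pos: [0.4457, -0.2072, 0.1167]
eef_rot: [0.001, 0.023, 1.0, 0.0]
force: [-0.1, 0.1, -0.9]
grip_width: 0.0322
grip_force: 40.0
```

```bash
python3 tgt.py place yellow_pan -30 -44 .042 90
```

```text
shift [-135.   294.9   75. ] turn 0.0 t 38.0 q7 2.21 tcp [ 0.4457 -0.2072  0.1167] tooly 87.3
```

Call:
arm_command([
  [0.95,-18,40,0,0],
  [0.95,-24,52,0,0],
  [0.95,-24,52,0,0],
  [0.95,-24,52,0,0],
  [0.95,-24,52,0,0],
  [0.95,-21,46.9,0,0],
  [0.95,0,0,0,0],
  [0.95,0,0,20,0],
])

```text
time_s: 39.0
eef_pos: [0.5946, 0.0806, 0.0958]
eef_rot: [0.001, 0.023, 1.0, -0.0]
force: [-0.4, -0.6, -1.1]
grip_width: 0.0322
grip_force: 40.0
```

Call:
arm_command([
  [0.95,0,0,20,0],
  [0.95,0,0,15,0],
  [0.95,0,0,8,0],
  [0.95,0,0,4,0],
  [0.95,0,0,2,0],
  [0.95,0,0,0,0],
  [0.95,0,0,0,0],
  [0.95,0,0,0,0],
])

```text
time_s: 40.0
eef_pos: [0.5941, 0.0811, 0.0474]
eef_rot: [0.0, 0.023, 1.0, 0.0]
force: [-0.5, 0.0, -1.3]
grip_width: 0.0322
grip_force: 40.0
```

```bash
python3 tgt.py place yellow_pan -30 -44 .041 90
```

```text
shift [-0.3 -0.1  6.4] turn -0.0 t 40.0 q7 1.75 tcp [0.5941 0.0811 0.0474] tooly 87.3
```

Call:
arm_command([
  [0.95,0,0,3,0],
  [0.95,0,0,1,0],
  [0.95,0,0,1,0],
  [0.95,0,0,1,0],
  [0.95,0,0,0.7,0],
  [0.95,0,0,0,0],
  [0.95,0,0,0,0],
  [0.95,0,0,0,0],
])

```text
time_s: 41.0
eef_pos: [0.5939, 0.0809, 0.0413]
eef_rot: [-0.0, 0.023, 1.0, 0.0]
force: [-2.8, 0.0, 6.8]
grip_width: 0.0323
grip_force: 40.7
```

Call:
arm_command([
  [0.6,0,0,0,0],
  [0.57,0,0,0,0],
  [0.54,0,0,0,0],
  [0.54,0,0,0,0],
  [0.54,0,0,-10,0],
  [0.54,0,0,-25,0],
  [0.4,0,0,-40,0],
  [0,0,0,-50,0],
])

```text
time_s: 42.0
eef_pos: [0.593, 0.0809, 0.1663]
eef_rot: [-0.001, 0.024, 1.0, -0.0]
force: [0.3, -0.3, -0.0]
grip_width: 0.0679
grip_force: 0.0
```

Call:
arm_command([
  [0,50,0,-30,0],
  [0,50,0,-20,0],
  [0,40,-40,0,0],
  [0,0,-40,0,0],
  [0,0,0,0,0],
  [0,0,0,0,0],
  [0,0,0,0,0],
  [0,0,0,0,0],
])

```text
time_s: 43.0
eef_pos: [0.4505, 0.0083, 0.2153]
eef_rot: [-0.0, 0.023, 1.0, -0.001]
force: [0.5, -0.5, 0.3]
grip_width: 0.0855
grip_force: 0.0
```

```bash
python3 - <<'E'
from h import *
import json
P=json.load(open('p1.json'));N=dict(white_cast=('blue_pan',0,38),pink_cast=('yellow_pan',0,38),amber_jar=('blue_pan',-30,-44),red_stand=('blue_pan',30,-44),green_jar=('yellow_pan',-30,-44),black_stand=None)
dz=.004
import h
for k in('cast','jar','stand'):pass
im={}
for c in('top','scene','wrist'):im[c]=(r.get_calibration(c),r.grab_frame(c))
for n,t in N.items():
    if t:
        p=P[t[0]];cs,sn=np.cos(p[2]),np.sin(p[2]);x,y=t[1]/1e3,t[2]/1e3
        g=np.array([p[0]+cs*x-sn*y,p[1]+sn*x+cs*y,p[2]-(np.pi/2 if 'cast' in n else 0)])
        h.M[kind(n)]=[[(a,b,z+4) for a,b,z in q] for q in M[kind(n)]]
    else: g=np.array(P[n])
    V=[]
    for c in im:
        u=project(im[c][0],np.array([[g[0],g[1],.025]]))[0]
        b=[o for o in masks(c,n) if np.hypot(*(np.array(o[1][:2])-u))<20]
        if b:V.append((c,im[c][0],min(b,key=lambda o:np.hypot(*(np.array(o[1][:2])-u)))[2]))
    for c,cal,m in V:
        f=fit(n,[(cal,m)],g,[g[2]])
        q=f[0]
        if t:
            d=q[:2]-p[:2];q=[cs*d[0]+sn*d[1],-sn*d[0]+cs*d[1],q[2]-p[2]]
        print(n,c,np.round(q,3),round(f[1],3))
    if t: h.M[kind(n)]=[[(a,b,z-4) for a,b,z in q] for q in h.M[kind(n)]]
s=im['scene'][1][140:290,160:480];w=im['wrist'][1]
cv2.imwrite('pics/f1.png',cv2.resize(s,None,fx=2.4,fy=2.4)[:,:,::-1]);cv2.imwrite('pics/f2.png',w[:,:,::-1])
E
```

```text
white_cast top [ 0.003  0.041 -1.569] 0.061
white_cast scene [ 0.     0.04  -1.646] 0.076
white_cast wrist [ 0.002  0.044 -1.583] 0.413
pink_cast top [ 0.004  0.039 -1.553] 0.046
pink_cast scene [ 0.002  0.038 -1.504] 0.074
amber_jar top [-0.031 -0.043  0.112] 0.083
amber_jar scene [-0.031 -0.045  0.137] 0.101
amber_jar wrist [-0.031 -0.044  0.134] 0.819
red_stand scene [ 0.029 -0.044 -0.042] 0.111
green_jar scene [-0.031 -0.045 -0.276] 0.154
black_stand top [0.558 0.353 0.219] 0.091
black_stand scene [0.559 0.354 0.174] 0.131
```

View pics/f1.png

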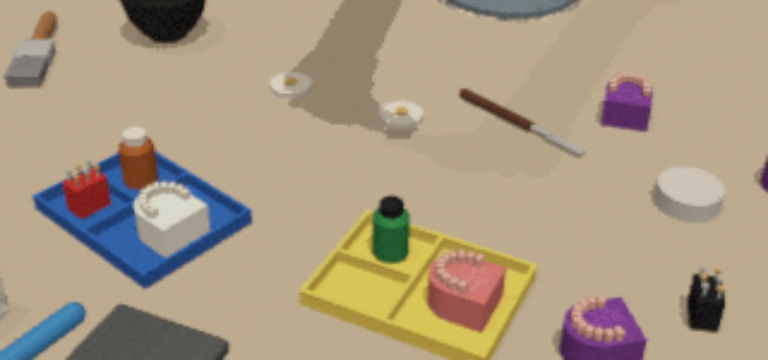

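View pics/f2.png

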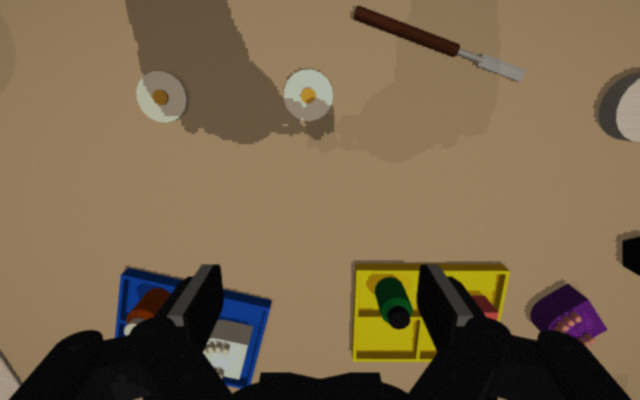

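The scene crop shows amber (138,160), red (87,192), white cast (170,220), green (391,232) and pink (466,288) upright in the middle of their bays. The black stand (706,300) has not moved. Handing in.

```bash
python3 -c "
from cell import r
print(r.hand_in())"
```

```text
the job is handed in; nothing more can be done
None
```

I handed the job in at about 43 s: both pans are made up as asked, every piece measured in its bay within the judged limits and looked upright in the last pictures, and the black stand had not moved; the hand-in returned no verdict.

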